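Hold a reading lens in focus over a house key's number

TASK

The two house keys in the tray are copies, but only one lies with its stamped number facing up. Take the reading lens by its handle and hold it level, centred over the number on that key, with its rim at the height of the orange ring on the tray's stem, which marks where the lens is in focus. Do not knock the lens against the key stand, leave the keys, the ring and everything else where they are, and finish still holding the lens steady there.

Things in the scene. Friction and masses are not known exactly. Their poses are not given: they have to be found in the camera images.
- loupe: The whole reading lens; origin at the centre of the rim's underside (bench level at the start), axes as for lens_centre.
- lens_centre (a point): Reading lens: clear glass disc in a round steel rim (74 mm across, 14 mm thick) with a straight black flat-sided handle, lying flat on the bench. This point is the centre of the glass, half-way up the rim, 7 mm above the bench at the start. x points away from the handle, z out of the flat side that is up; the handle lies along -x.
- lens_grip (a point): The spot on the lens's black handle to grip: on the handle's axis, half-way up (7 mm above the bench), 80 mm from the lens centre. The handle is 18 mm wide across y, 14 mm high, and runs from 50 to 142 mm from the lens centre. The whole weighs about 0.1 kg, its centre of mass roughly 45 mm from the lens centre. Axes as for lens_centre.
- focus_ring (a point): Orange rubber ring, 24 mm across and 12 mm high, on the steel stem at the back of the key stand; its centre. It can be slid up or down the stem and marks the height for the middle of the lens's rim (about 65 to 105 mm above the bench); it stays where it is. z is up, x points from the tray towards the back of the stand.
- key_1_bow (a point): One of two alike flat steel house keys, 3 mm thick, lying in the tray: the centre of its round head (27 mm across), half-way through. The blade runs along +x to 47 mm from this point. z points out of the face that bears the stamped number (a black field 9 x 19 mm with a row of white marks at the middle of the head; the other face is bare steel): z up means the number can be read, z down means it lies hidden.
- key_2_bow (a point): The other, alike house key; same point and axes as for key_1_bow.
- keystand: Key stand, fixed to the bench: an open wooden tray 110 mm (x) by 210 mm (y), walls 20 mm high and 5 mm thick, floor 5 mm above the bench with a blue lining; behind it a wooden foot 30 mm deep and 20 mm high bearing an upright steel stem, 8 mm thick, at x = +70 mm, up to 195 mm, with a cross-bar at the top (90 mm along y) and a small hook at each end on the far side. Origin: centre of the tray's underside; x points to the stem.
- shoehorn: Short stainless shoehorn, about 165 mm long, lying on the bench; a bystander. Origin on its underside near the middle, x towards the blade.
- incense: Blue ceramic incense dish, 84 mm across, 18 mm high, with a stub of incense up to 46 mm high; a bystander. Origin: centre of its underside.
- wedge: Orange plastic door wedge, 120 x 42 x 36 mm; a bystander. Origin: centre of its underside, thick end at +x.
- tin: Small lidded aluminium box, 83 x 113 x 42 mm; a bystander. Origin: centre of its underside.
- brush: Shoe brush, dark wooden back on black bristles, 150 x 46 x 42 mm; a bystander. Origin: centre of its underside.
- cream: Jar of shoe cream, 58 mm across, 48 mm high, black cap; a bystander. Origin: centre of its underside.

How it is judged:
By the outcome, as a careful person would: the job done as asked, in the order asked, and still so for the second after the job is handed in, while the arm keeps its last pose, push and grip.
It also fails if it takes over 38 s, if anything falls off the work surface, if the arm or the gripper's body presses on something with over 40 N, if the wrist force passes 120 N, or if a joint passes its speed limit or range.

ROBOT

A 6-joint arm with a two-finger parallel gripper is mounted at the origin on the work surface. World frame = base frame: x ahead of the robot, y to its left, z up, the work surface at z = 0. Lengths are in m, angles in rad, forces in N, time in s.
With the tool pointing down it reaches from about 0.375 to 0.975 m from the base axis. Payload 3.8 kg.
Tool frame: the origin (TCP) lies midway between the tips of the shut fingers; the grasp point (between the pads) lies 19 mm behind it; z points along the fingers, y is the line along which they close (so a half turn about z gives the same grasp; the last joint's range is limited). The gripper opens to 85 mm and grips with 20 to 120 N. Pads are 22 mm wide; open, the fingers measure 114 mm over their backs; the gripper's body (76 mm by 85 mm) begins 54 mm behind the grasp point. The pads swing forward as they close: fully open they stand 13 mm farther back than shut.
Start: joints at [1.182, 0.264, 1.604, -0, 1.274, -0.037], TCP at [0.233, 0.634, 0.231] pointing down, gripper open.
Joint ranges: [-2.63, 2.63], [-0.94, 2.18], [0.31, 2.57], [-1.31, 4.45], [0, 2.66], [-2.55, 2.55]. Speed limits (rad/s): [2.57, 2.57, 3.14, 3.14, 3.14, 3.14].

INTERFACE

Orientations are given as a rotation vector (axis times angle).
In Python, from workcell import bot, imaging gives the robot as it stands.
- The arm moves only by the tool step_arm, never from a script. Its argument "series" is a list of rows, each an object of numbers: "grip": the closure, from -1 (fully open) to 1 (shut); "x", "y", "z": the shift along the tool's x, y, z normalised to -1 to 1, where 1 is 500 mm; "ax", "ay", "az": the turn, a rotation vector about the tool's x, y, z normalised to -1 to 1, where 1 is 30 degrees. A call has 1 to 12 rows; each row is the pose to reach, as a shift and turn from the pose commanded when the call began, along the tool's axes at that moment; what a row does not reach only later rows make up. A row lasts 1/10 s, in which the tool goes at most 50 mm and 8.59 degrees, less where a joint would pass 70% of its speed; a pose out of reach is approached as far as the arm can. A call with a number of a shift or a turn outside -1 to 1 is refused whole. A call with a gripper value outside its range is refused whole. The fingers move at their own pace and stop on an object; "force" is the grip in N (left out, the last holds). Time passes only in rows, so rows that repeat a pose let the fingers close. It gives the time, the measured TCP pose, the force, the opening and the grip force at its end, in the units of the state.
- bot.read_state(): the state, without advancing time (a new reading comes with each control period).
- imaging.read_camera(name): name is "scene" or "side" or "wrist"; returns a dict with "img" (420x560x3 uint8, red, green, blue), "fx", "fy", "cx", "cy" (pixels), "k1" (the pictures are not rectified: a ray, as slopes to the right and down, at radius r is drawn at 1 + k1 r^2 times it, then the intrinsics apply), "R" (3x3) and "t" (3): a world point X has camera coordinates R X + t. Camera axes: x right, y down, z forward; pixel columns grow to the right and rows downward; lengths in m; the calibration is good to about 2 mm. A picture is of the moment at which its call begins. There is no depth.
- bot.finish_job(): hands the job in; it is judged then, once.
The state is a dict: "time": time; "q": joint angles; "joint_vel": joint speeds; "joint_torque": joint torques, N m; "tool_pos": TCP position; "tcp_rot": TCP orientation; "wrist_force": force on the tool from outside, world axes, zero at the start; "torque": the same for the moment, N m; "width": opening from 0.0 (shut) to 1.0 (fully open); "grip_force": force on a finger pad.
Only numpy, scipy, OpenCV 4.12 (cv2) and the standard library are available. Lean on these libraries where they do the work, as an engineer would, in place of code of your own. Each camera call takes 0.05 s, during which the arm holds its last target. There are 200 camera calls.

## Working session

There is one attempt and no reset: what is moved stays moved. The work goes in short steps, Python scripts to look and compute and a tool call to move; the robot and the scene stay as the last step left them, time stands still between calls to the robot, and variables do not carry over. Pictures are saved under pics/ and viewed, at most 10 in all, crops included, and the job is handed in when it is done.

Besides the shell and the picture viewer there is one more tool, called as name(argument=value, ...), one argument or row to a line, values as JSON. step_arm: Moves the arm, as the interface text tells. Scaled input: -1 to 1 covers 500 mm each way for a shift and 30 degrees each way for a turn. Its arguments: {"type":"object","properties":{"series":{"type":"array","items":{"type":"object","properties":{"grip":{"type":"number"},"x":{"type":"number","minimum":-1,"maximum":1},"y":{"type":"number","minimum":-1,"maximum":1},"z":{"type":"number","minimum":-1,"maximum":1},"ax":{"type":"number","minimum":-1,"maximum":1},"ay":{"type":"number","minimum":-1,"maximum":1},"az":{"type":"number","minimum":-1,"maximum":1}}}},"force":{"type":"number"}},"required":["series"]}

```bash
mkdir -p pics && cat > h.py <<'E'
import numpy as np, cv2
from scipy.spatial.transform import Rotation as Ro
from workcell import bot, imaging
def ray(c,u,v):
    a=np.array([(u-c['cx'])/c['fx'],(v-c['cy'])/c['fy']]); b=a.copy()
    for _ in range(20): b=a/(1+c['k1']*(b@b))
    R=np.array(c['R']);return -R.T@np.array(c['t']),R.T@np.array([b[0],b[1],1])
def plane(c,u,v,z):
    o,d=ray(c,u,v); return o+d*(z-o[2])/d[2]
def proj(c,X):
    p=np.array(c['R'])@np.array(X)+np.array(c['t']);a=p[:2]/p[2];a=a*(1+c['k1']*(a@a))
    return a[0]*c['fx']+c['cx'],a[1]*c['fy']+c['cy']
def save(c,name): cv2.imwrite('pics/'+name,c['img'][:,:,::-1])
E
python3 - <<'E'
from h import *
for n in('scene','side','wrist'):
    c=imaging.read_camera(n);save(c,n+'0.png');print(n,c['fx'],-np.array(c['R']).T@c['t'])
print(bot.read_state())
E
```

```text
scene 510.7085906213254 [ 1.45995077 -0.32929416  0.92081391]
side 419.2165852108291 [0.39461569 0.72012017 0.76874439]
wrist 315.7037955686693 [0.15944961 0.66001606 0.37397721]
{'time': 0.15, 'q': array([ 1.18210427e+00,  2.64599535e-01,  1.60507713e+00, -3.63440766e-06,
        1.27367705e+00, -3.69366023e-02]), 'joint_vel': array([ 0.0016537 , -0.00324363, -0.00266772,  0.00082226,  0.00131374,
        0.00028902]), 'joint_torque': array([ 1.28485408e-03, -5.15904450e+01, -3.67961812e+01,  1.19855503e-05,
        7.89002428e-03,  8.29156221e-06]), 'tool_pos': array([0.23237994, 0.63313503, 0.23022583]), 'tcp_rot': array([-5.49625633e-01, -3.09276465e+00,  2.70468996e-03]), 'wrist_force': array([ 0.10596207, -0.70612689, -0.54277187]), 'torque': array([ 0.0502589 , -0.030545  ,  0.01040081]), 'grip_force': 0.0, 'width': 0.9981286523858157}
```

View pics/scene0.png

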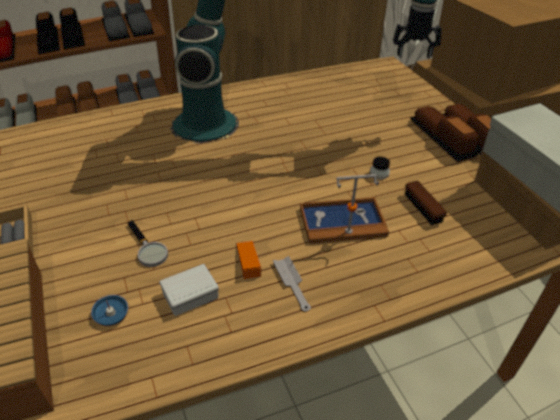

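View pics/side0.png

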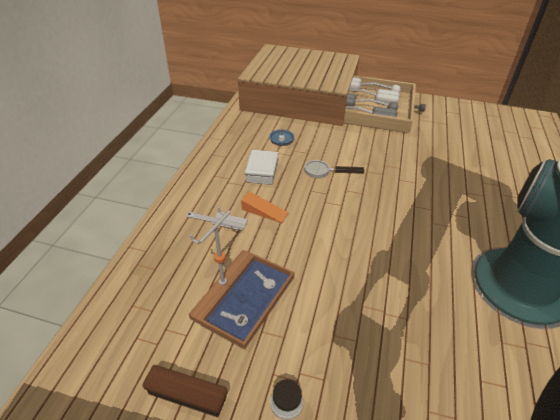

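The scene picture shows the lens at about (153,254) with its handle up to (130,224), and the tray around (345,220) with its stem and orange ring at (352,207). In the side picture the keys are near (265,280) and (235,320), and the ring is at (220,258). I'll enlarge the tray and measure.

```bash
python3 - <<'E'
from h import *
S=imaging.read_camera('scene');D=imaging.read_camera('side')
a=cv2.resize(S['img'][165:250,290:400],None,fx=5,fy=5,interpolation=cv2.INTER_CUBIC)[:, :, ::-1]
b=cv2.resize(D['img'][240:350,185:300],None,fx=4,fy=4,interpolation=cv2.INTER_CUBIC)[:, :, ::-1]
cv2.imwrite('pics/a.png',a);cv2.imwrite('pics/b.png',b)
for n,c,hb,lb in(('scene',S,(115,225,175,275),(195,395,195,245)),('side',D,(290,370,150,190),(180,300,240,350))):
    hsv=cv2.cvtColor(c['img'],cv2.COLOR_RGB2HSV)
    def comp(m,box,mn,tag,z):
        M=np.zeros_like(m);x0,x1,y0,y1=box;M[y0:y1,x0:x1]=m[y0:y1,x0:x1]
        k,l,s,ce=cv2.connectedComponentsWithStats(M)
        for i in range(1,k):
            if s[i,4]>=mn:print(n,tag,s[i],ce[i].round(1),plane(c,*ce[i],z).round(4))
    hb=(115,165,215,275) if n=='scene' else hb
    comp(cv2.inRange(hsv,(0,0,0),(180,255,60)),hb,15,'handle',.010)
    comp(cv2.inRange(hsv,(0,0,130),(180,70,255)),hb,30,'rim',.010)
    lb=(295,395,190,245) if n=='scene' else lb
    comp(cv2.inRange(hsv,(3,190,150),(14,255,255)),lb,8,'ring',.085)
    comp(cv2.inRange(hsv,(100,80,30),(130,255,255)),lb,60,'lining',.005)
    comp(cv2.inRange(hsv,(0,0,110),(180,80,255)),lb,15,'steel',.0065)
E
```

```text
scene handle [128 221  16  20 133] [135.3 230.5] [ 0.4515 -0.3094  0.01  ]
scene rim [139 246  26  17 316] [152.3 253.6] [ 0.5495 -0.2844  0.01  ]
scene ring [352 204   4   4  10] [354. 206.] [0.6433 0.2164 0.085 ]
scene lining [359 203  21  20 217] [370.1 211.9] [0.6025 0.298  0.005 ]
scene lining [305 205  45  23 692] [328.6 215.7] [0.5755 0.1858 0.005 ]
scene lining [352 213  12  11  90] [356.6 219.3] [0.6153 0.2494 0.005 ]
scene steel [315 211  10  15  73] [319.1 216.5] [0.5706 0.1599 0.0065]
scene steel [359 212   9  11  32] [363.5 216.6] [0.6141 0.2708 0.0065]
side handle [336 168  27   5  88] [350.5 169.9] [ 0.4456 -0.3067  0.01  ]
side rim [304 160  30  18 327] [317.1 167.5] [ 0.5436 -0.2896  0.01  ]
side lining [219 269  57  51 863] [246.9 296.9] [0.5968 0.2105 0.005 ]
side lining [217 317  24  18 106] [227.7 325. ] [0.6123 0.2886 0.005 ]
side lining [236 324  16  15  74] [243.8 330.3] [0.5762 0.2909 0.005 ]
side steel [192 240  12   4  32] [197.5 241.2] [0.7673 0.0882 0.0065]
side steel [216 240   5  17  59] [218.1 247.2] [0.7109 0.0925 0.0065]
side steel [218 264   9  21 104] [221.5 275.6] [0.671  0.172  0.0065]
side steel [243 265  46  31 366] [268.  279.4] [0.5658 0.1524 0.0065]
side steel [261 264   7   7  23] [263.7 267.2] [0.5855 0.1209 0.0065]
side steel [255 283   6   7  16] [257.6 286.1] [0.5826 0.177  0.0065]
side steel [217 309  32  17 224] [234.2 317. ] [0.6056 0.2676 0.0065]
side steel [210 316  20  14  68] [220.2 321.5] [0.6299 0.2859 0.0065]
side steel [237 326  12  13  45] [243.3 332.9] [0.575  0.2978 0.0065]
```

View pics/a.png

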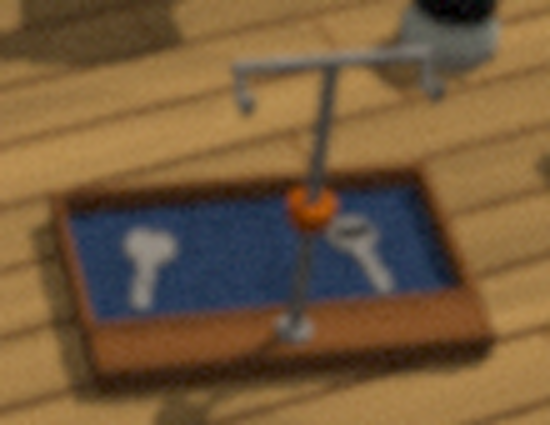

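View pics/b.png

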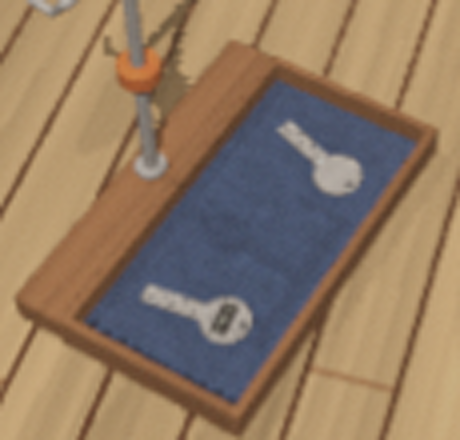

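Both crops agree. The key with the dark number field has its head at about scene (360,211) and side (241,320). The other key, at side (269,284), shows bare steel. The ring is at scene (352.5,206.5) and side (219.6,257.3). Next I'll triangulate and work out the lens grip.

```bash
cat >> h.py <<'E'
def tri(rs):
    A=np.zeros((3,3));b=np.zeros(3)
    for o,d in rs:
        d=d/np.linalg.norm(d);P=np.eye(3)-np.outer(d,d);A+=P;b+=P@o
    X=np.linalg.solve(A,b);return X,[np.linalg.norm(np.cross(X-o,d/np.linalg.norm(d))) for o,d in rs]
def delta(p,deg=None):
    """tool-frame command to bring TCP to p, with tool y at world angle deg, tool z down"""
    s=bot.read_state();R=Ro.from_rotvec(s['tcp_rot'])
    out=(R.inv().apply(np.array(p)-s['tool_pos'])/.5).round(4)
    a=None
    if deg is not None:
        t=np.radians(deg);y=np.array([np.cos(t),np.sin(t),0]);z=np.array([0,0,-1.]);T=Ro.from_matrix(np.c_[np.cross(y,z),y,z])
        a=(np.degrees((R.inv()*T).as_rotvec())/30).round(3)
    return out,a
E
python3 - <<'E'
from h import *
S=imaging.read_camera('scene');D=imaging.read_camera('side')
f=lambda u,x0,k:(u+.5)/k-.5+x0
s=lambda u,v:(f(u,290,5),f(v,165,5)); d=lambda u,v:(f(u,185,4),f(v,240,4))
for n,p,q in(('ring',s(313,207),d(139,70)),('number',s(353,233),d(224,319)),('stemfoot',s(295,328),d(151,166)),('key2',s(150,245),d(336,174))):
    print(n,tri([ray(S,*p),ray(D,*q)]))
    print('  z.008',plane(S,*p,.0075).round(4),plane(D,*q,.0075).round(4))
for n,p in (('cornerF',(22,300)),('L',(240,425)),('R',(432,135)),('B',(240,45))): print(n,plane(D,*d(*p),.02).round(4))
for p in((0.5,0.05,.23),(0.468,-.304,.23),):print(delta(p,102))
E
```

```text
ring (array([0.65863385, 0.19915226, 0.10384467]), [np.float64(0.0015349612606211833), np.float64(0.0015349612606212943)])
  z.008 [0.5658 0.2623 0.0075] [0.6958 0.1221 0.0075]
number (array([0.59144003, 0.27133154, 0.00791932]), [np.float64(0.0017142701137996925), np.float64(0.001714270113799538)])
  z.008 [0.5926 0.2725 0.0075] [0.5904 0.2697 0.0075]
stemfoot (array([0.6588841 , 0.1986518 , 0.02227788]), [np.float64(0.0015732192813613462), np.float64(0.0015732192813613626)])
  z.008 [0.6472 0.2082 0.0075] [0.6631 0.187  0.0075]
key2 (array([0.56157078, 0.16447151, 0.00853545]), [np.float64(0.001058478733448125), np.float64(0.0010584787334480875)])
  z.008 [0.5616 0.1655 0.0075] [0.5611 0.1628 0.0075]
cornerF [0.6915 0.2961 0.02  ]
L [0.5599 0.3315 0.02  ]
R [0.5141 0.1303 0.02  ]
B [0.6404 0.0966 0.02  ]
(array([-0.9043, -0.9111,  0.0024]), array([-1.000e-03, -0.000e+00, -1.072e+00]))
(array([-1.0883, -1.5978,  0.0028]), array([-1.000e-03, -0.000e+00, -1.072e+00]))
```

Everything checks out: the ring is about 104 mm up and within the given range, and the number is at (0.5915, 0.2713). The stem is at (0.659, 0.199), about 70 mm from the tray's centre. Moving towards the lens.

step_arm(
  series=[
    {"x": -0.85, "y": -0.85, "z": 0, "az": -0.6, "grip": -1},
    {"x": -0.85, "y": -0.85, "z": 0, "az": -0.6, "grip": -1},
    {"x": -0.85, "y": -0.85, "z": 0, "az": -0.6, "grip": -1},
    {"x": -0.85, "y": -0.85, "z": 0, "az": -0.6, "grip": -1},
    {"x": -0.85, "y": -0.85, "z": 0, "az": -0.6, "grip": -1},
    {"x": -0.85, "y": -0.85, "z": 0, "az": -0.6, "grip": -1},
    {"x": -0.85, "y": -0.85, "z": 0, "az": -0.6, "grip": -1},
    {"x": -0.85, "y": -0.85, "z": 0, "az": -0.6, "grip": -1},
    {"x": -0.85, "y": -0.85, "z": 0, "az": -0.6, "grip": -1},
    {"x": -0.85, "y": -0.85, "z": 0, "az": -0.6, "grip": -1},
    {"x": -0.85, "y": -0.85, "z": 0, "az": -0.6, "grip": -1},
    {"x": -0.85, "y": -0.85, "z": 0, "az": -0.6, "grip": -1},
  ],
)

```text
validation failed for argument at $.se...
```

```bash
python3 - <<'E'
from h import *
s=bot.read_state();print(s['tool_pos'],s['q'],delta((0.468,-.304,.2),102))
E
```

```text
[0.23253907 0.63347478 0.23093871] [ 1.18207296e+00  2.64135749e-01  1.60433655e+00  4.23403548e-06
  1.27372774e+00 -3.68689669e-02] (array([-1.0883, -1.5977,  0.0628]), array([-1.000e-03, -0.000e+00, -1.072e+00]))
```

The call was refused and the message is cut off. I'll try one small row with every field given.

step_arm(
  series=[
    {"x": -0.1, "y": -0.1, "z": 0.0, "ax": 0.0, "ay": 0.0, "az": -0.1, "grip": -1.0},
  ],
)

```text
time: 0.45
tool_pos: [0.252, 0.5916, 0.2306]
tcp_rot: [-0.461, -3.106, -0.004]
wrist_force: [0.9, -1.1, 0.7]
width: 1.0
grip_force: 0.0
```

step_arm(
  series=[
    {"x": -0.8, "y": -0.8, "z": 0.0, "ax": 0.0, "ay": 0.0, "az": -0.5, "grip": -1.0},
    {"x": -0.8, "y": -0.8, "z": 0.0, "ax": 0.0, "ay": 0.0, "az": -0.5, "grip": -1.0},
    {"x": -0.8, "y": -0.8, "z": 0.0, "ax": 0.0, "ay": 0.0, "az": -0.5, "grip": -1.0},
    {"x": -0.8, "y": -0.8, "z": 0.0, "ax": 0.0, "ay": 0.0, "az": -0.5, "grip": -1.0},
    {"x": -0.8, "y": -0.8, "z": 0.0, "ax": 0.0, "ay": 0.0, "az": -0.5, "grip": -1.0},
    {"x": -0.8, "y": -0.8, "z": 0.0, "ax": 0.0, "ay": 0.0, "az": -0.5, "grip": -1.0},
    {"x": -0.8, "y": -0.8, "z": 0.0, "ax": 0.0, "ay": 0.0, "az": -0.5, "grip": -1.0},
    {"x": -0.8, "y": -0.8, "z": 0.0, "ax": 0.0, "ay": 0.0, "az": -0.5, "grip": -1.0},
    {"x": -0.8, "y": -0.8, "z": 0.0, "ax": 0.0, "ay": 0.0, "az": -0.5, "grip": -1.0},
    {"x": -0.8, "y": -0.8, "z": 0.0, "ax": 0.0, "ay": 0.0, "az": -0.5, "grip": -1.0},
    {"x": -0.8, "y": -0.8, "z": 0.0, "ax": 0.0, "ay": 0.0, "az": -0.5, "grip": -1.0},
    {"x": -0.8, "y": -0.8, "z": 0.0, "ax": 0.0, "ay": 0.0, "az": -0.5, "grip": -1.0},
  ],
)

```text
time: 1.65
tool_pos: [0.5195, 0.0842, 0.2316]
tcp_rot: [0.065, 3.139, -0.002]
wrist_force: [0.7, 1.0, -0.7]
width: 0.998
grip_force: 0.0
```

```bash
python3 - <<'E'
from h import *
s=bot.read_state();print(s['tool_pos'],s['q'],delta((0.468,-.304,.2),102))
E
```

```text
[0.51954156 0.08416263 0.23163682] [ 1.14287630e-01 -1.96386779e-02  1.91962708e+00 -1.62498182e-03
  1.24028239e+00 -1.41437842e+00] (array([ 0.0708, -0.7799,  0.0642]), array([-0.003,  0.003, -0.479]))
```

step_arm(
  series=[
    {"x": 0.07, "y": -0.78, "z": 0.06, "ax": 0.0, "ay": 0.0, "az": -0.48, "grip": -1.0},
    {"x": 0.07, "y": -0.78, "z": 0.06, "ax": 0.0, "ay": 0.0, "az": -0.48, "grip": -1.0},
    {"x": 0.07, "y": -0.78, "z": 0.06, "ax": 0.0, "ay": 0.0, "az": -0.48, "grip": -1.0},
    {"x": 0.07, "y": -0.78, "z": 0.06, "ax": 0.0, "ay": 0.0, "az": -0.48, "grip": -1.0},
    {"x": 0.07, "y": -0.78, "z": 0.06, "ax": 0.0, "ay": 0.0, "az": -0.48, "grip": -1.0},
    {"x": 0.07, "y": -0.78, "z": 0.06, "ax": 0.0, "ay": 0.0, "az": -0.48, "grip": -1.0},
    {"x": 0.07, "y": -0.78, "z": 0.06, "ax": 0.0, "ay": 0.0, "az": -0.48, "grip": -1.0},
    {"x": 0.07, "y": -0.78, "z": 0.06, "ax": 0.0, "ay": 0.0, "az": -0.48, "grip": -1.0},
    {"x": 0.07, "y": -0.78, "z": 0.06, "ax": 0.0, "ay": 0.0, "az": -0.48, "grip": -1.0},
    {"x": 0.07, "y": -0.78, "z": 0.06, "ax": 0.0, "ay": 0.0, "az": -0.48, "grip": -1.0},
    {"x": 0.07, "y": -0.78, "z": 0.06, "ax": 0.0, "ay": 0.0, "az": -0.48, "grip": -1.0},
  ],
)

```text
time: 2.75
tool_pos: [0.4683, -0.2991, 0.2012]
tcp_rot: [0.336, -3.124, -0.001]
wrist_force: [0.2, 0.2, -0.2]
width: 1.001
grip_force: 0.0
```

```bash
python3 - <<'E'
from h import *
s=bot.read_state();print(s['tool_pos'],s['q'],delta((0.468,-.304,.2),102))
c=imaging.read_camera('wrist');save(c,'w1.png')
print(proj(c,(.468,-.304,.007)),proj(c,(.5465,-.287,.007)))
E
```

```text
[ 0.46833294 -0.29912181  0.20121868] [-6.13640689e-01  6.08172689e-02  1.89497101e+00  7.42564792e-04
  1.18641130e+00 -2.39900633e+00] (array([ 0.0027, -0.0094,  0.0024]), array([0.002, 0.   , 0.009]))
(np.float64(276.98545600762947), np.float64(180.79611245604804)) (np.float64(277.2251617815652), np.float64(247.8768874336493))
```

View pics/w1.png

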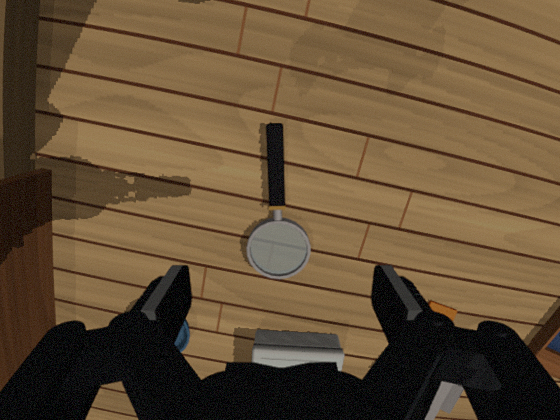

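The wrist view shows the lens centre at about (279,248) and the handle running from (275,124) to (278,206), within a couple of pixels of the prediction. I'll refine the axis from this view.

```bash
python3 - <<'E'
from h import *
c=imaging.read_camera('wrist');im=c['img']
hsv=cv2.cvtColor(im,cv2.COLOR_RGB2HSV)
m=np.zeros((420,560),np.uint8);m[110:212,258:298]=cv2.inRange(hsv,(0,0,0),(180,255,45))[110:212,258:298]
k,l,s,ce=cv2.connectedComponentsWithStats(m);i=1+np.argmax(s[1:,4]);print(s[i])
p=np.argwhere(l==i)[:,::-1]
P=np.array([plane(c,*q,.012)[:2] for q in p]);h0=P.mean(0)
g=np.zeros((420,560),np.uint8);g[214:285,240:318]=cv2.inRange(hsv,(0,0,90),(180,60,255))[214:285,240:318]
k,l2,s2,ce2=cv2.connectedComponentsWithStats(g);j=1+np.argmax(s2[1:,4]);cnt=max(cv2.findContours((l2==j).astype(np.uint8),0,1)[0],key=cv2.contourArea)
hull=cv2.convexHull(cnt);(cx,cy),r=cv2.minEnclosingCircle(hull);el=cv2.fitEllipse(hull);print(s2[j],(cx,cy,r),el)
L=plane(c,*el[0],.012);V=np.linalg.svd(P-h0)[2][0];V*=np.sign(V[0]);e=(P-h0)@V
d=L[:2]-h0;print('L',L,'h0',h0,'ext',e.min(),e.max(),'ang handle',np.degrees(np.arctan2(V[1],V[0])),'ang L-h',np.degrees(np.arctan2(d[1],d[0])),np.linalg.norm(d))
u=d/np.linalg.norm(d);G=h0+.016*u;print('G',G,L[:2]-.08*u)
print(bot.read_state()['tool_pos'],delta((*G,.005),90+np.degrees(np.arctan2(d[1],d[0]))))
E
```

```text
[ 261  123   24   82 1323]
[ 246  214   64   65 2862] (277.74066162109375, 246.45867919921875, 32.67361068725586) ((277.7689208984375, 247.5743408203125), (62.29907989501953, 62.625064849853516), 63.37571716308594)
L [ 0.5439519  -0.28659134  0.012     ] h0 [ 0.44940953 -0.31004059] ext -0.04222042504487754 0.04495615576914573 ang handle 13.534934985513054 ang L-h 13.929906516402347 0.09740701640291043
G [ 0.46493899 -0.30618884] [ 0.46630463 -0.30585012]
[ 0.46860318 -0.29873539  0.20141624] (array([ 0.0105, -0.0131,  0.3928]), array([ 0.001,  0.001, -0.052]))
```

step_arm(
  series=[
    {"x": 0.0105, "y": -0.0135, "z": 0.1, "ax": 0.0, "ay": 0.0, "az": -0.05, "grip": -1.0},
    {"x": 0.0105, "y": -0.0135, "z": 0.2, "ax": 0.0, "ay": 0.0, "az": -0.05, "grip": -1.0},
    {"x": 0.0105, "y": -0.0135, "z": 0.29, "ax": 0.0, "ay": 0.0, "az": -0.05, "grip": -1.0},
    {"x": 0.0105, "y": -0.0135, "z": 0.32, "ax": 0.0, "ay": 0.0, "az": -0.05, "grip": -1.0},
    {"x": 0.0105, "y": -0.0135, "z": 0.32, "ax": 0.0, "ay": 0.0, "az": -0.05, "grip": -1.0},
    {"x": 0.0105, "y": -0.0135, "z": 0.32, "ax": 0.0, "ay": 0.0, "az": -0.05, "grip": -1.0},
    {"x": 0.0105, "y": -0.0135, "z": 0.32, "ax": 0.0, "ay": 0.0, "az": -0.05, "grip": -1.0},
  ],
)

```text
time: 3.55
tool_pos: [0.467, -0.3094, 0.0444]
tcp_rot: [-0.376, 3.115, -0.006]
wrist_force: [-0.6, 0.2, 0.7]
width: 1.005
grip_force: 0.0
```

```bash
python3 - <<'E'
from h import *
c=imaging.read_camera('wrist');save(c,'w2.png')
s=bot.read_state();print(s['tool_pos'],s['q'][5],delta((0.4655,-.306,.005),103.7))
print(proj(c,(.4655,-.306,.007)),proj(c,(.5439,-.2866,.007)))
E
```

```text
[ 0.46677613 -0.30942672  0.04437117] -2.4409008601320474 (array([0.0011, 0.0076, 0.0787]), array([-0.008,  0.007,  0.002]))
(np.float64(287.6140178947352), np.float64(237.64398167402817)) (np.float64(287.10865975204104), np.float64(342.28955584312916))
```

View pics/w2.png

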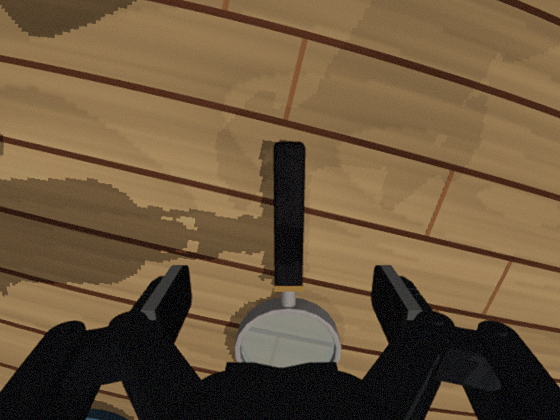

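The handle is centred at about column 289 at the grip row, 1 px from the prediction, and runs straight along the image. The fingers straddle it, so I'll go down and close.

step_arm(
  force=70,
  series=[
    {"x": 0.001, "y": 0.009, "z": 0.04, "ax": -0.008, "ay": 0.007, "az": 0.0, "grip": -1.0},
    {"x": 0.001, "y": 0.009, "z": 0.07, "ax": -0.008, "ay": 0.007, "az": 0.0, "grip": -1.0},
    {"x": 0.001, "y": 0.009, "z": 0.08, "ax": -0.008, "ay": 0.007, "az": 0.0, "grip": -1.0},
    {"x": 0.001, "y": 0.009, "z": 0.08, "ax": -0.008, "ay": 0.007, "az": 0.0, "grip": -1.0},
    {"x": 0.001, "y": 0.009, "z": 0.08, "ax": -0.008, "ay": 0.007, "az": 0.0, "grip": -1.0},
  ],
)

```text
time: 4.1
tool_pos: [0.4632, -0.3041, 0.0017]
tcp_rot: [0.375, -3.115, -0.005]
wrist_force: [0.3, -0.5, 0.3]
width: 1.004
grip_force: 0.0
```

```bash
python3 - <<'E'
from h import *
s=bot.read_state();print(s['tool_pos'],s['wrist_force'],delta((0.4655,-.306,.003),103.7))
E
```

```text
[ 0.46323061 -0.30411703  0.00168963] [ 0.34520304 -0.47603901  0.31030208] (array([-0.0035, -0.0047, -0.0026]), array([ 0.007, -0.006,  0.001]))
```

step_arm(
  series=[
    {"x": -0.003, "y": -0.003, "z": -0.004, "ax": 0.007, "ay": -0.006, "az": 0.0, "grip": -1.0},
    {"x": -0.003, "y": -0.003, "z": -0.004, "ax": 0.007, "ay": -0.006, "az": 0.0, "grip": 1.0},
    {"x": -0.003, "y": -0.003, "z": -0.004, "ax": 0.007, "ay": -0.006, "az": 0.0, "grip": 1.0},
    {"x": -0.003, "y": -0.003, "z": -0.004, "ax": 0.007, "ay": -0.006, "az": 0.0, "grip": 1.0},
    {"x": -0.003, "y": -0.003, "z": -0.004, "ax": 0.007, "ay": -0.006, "az": 0.0, "grip": 1.0},
    {"x": -0.003, "y": -0.003, "z": -0.004, "ax": 0.007, "ay": -0.006, "az": 0.0, "grip": 1.0},
    {"x": -0.003, "y": -0.003, "z": -0.004, "ax": 0.007, "ay": -0.006, "az": 0.0, "grip": 1.0},
    {"x": -0.003, "y": -0.003, "z": -0.004, "ax": 0.007, "ay": -0.006, "az": 0.0, "grip": 1.0},
    {"x": -0.003, "y": -0.003, "z": -0.004, "ax": 0.007, "ay": -0.006, "az": 0.0, "grip": 1.0},
    {"x": -0.003, "y": -0.003, "z": -0.004, "ax": 0.007, "ay": -0.006, "az": 0.0, "grip": 1.0},
    {"x": -0.003, "y": -0.003, "z": -0.004, "ax": 0.007, "ay": -0.006, "az": 0.0, "grip": 1.0},
  ],
)

```text
time: 5.2
tool_pos: [0.4649, -0.305, 0.0036]
tcp_rot: [0.376, -3.119, -0.0]
wrist_force: [-1.5, 0.7, 4.4]
width: 0.183
grip_force: 70.7
```

Gripped at about 70 N. Lifting, then checking for slip.

step_arm(
  series=[
    {"x": 0.0, "y": 0.0, "z": -0.02, "ax": 0.0, "ay": 0.0, "az": 0.0, "grip": 1.0},
    {"x": 0.0, "y": 0.0, "z": -0.08, "ax": 0.0, "ay": 0.0, "az": 0.0, "grip": 1.0},
    {"x": 0.0, "y": 0.0, "z": -0.17, "ax": 0.0, "ay": 0.0, "az": 0.0, "grip": 1.0},
    {"x": 0.0, "y": 0.0, "z": -0.26, "ax": 0.0, "ay": 0.0, "az": 0.0, "grip": 1.0},
    {"x": 0.0, "y": 0.0, "z": -0.35, "ax": 0.0, "ay": 0.0, "az": 0.0, "grip": 1.0},
    {"x": 0.0, "y": 0.0, "z": -0.44, "ax": 0.0, "ay": 0.0, "az": 0.0, "grip": 1.0},
    {"x": 0.0, "y": 0.0, "z": -0.5, "ax": 0.0, "ay": 0.0, "az": 0.0, "grip": 1.0},
    {"x": 0.0, "y": 0.0, "z": -0.5, "ax": 0.0, "ay": 0.0, "az": 0.0, "grip": 1.0},
    {"x": 0.0, "y": 0.0, "z": -0.5, "ax": 0.0, "ay": 0.0, "az": 0.0, "grip": 1.0},
    {"x": 0.0, "y": 0.0, "z": -0.5, "ax": 0.0, "ay": 0.0, "az": 0.0, "grip": 1.0},
  ],
)

```text
time: 6.2
tool_pos: [0.4637, -0.3041, 0.251]
tcp_rot: [0.376, -3.116, -0.005]
wrist_force: [-0.4, 0.4, -2.6]
width: 0.183
grip_force: 70.0
```

```bash
python3 - <<'E'
from h import *
W=imaging.read_camera('wrist');D=imaging.read_camera('side');S=imaging.read_camera('scene')
s=bot.read_state();R=Ro.from_rotvec(s['tcp_rot']);print(s['tool_pos'],s['width'],s['wrist_force'],R.as_matrix().round(3))
u=np.array([.9715,.237,0]);L=s['tool_pos']+.081*u+[0,0,.003];print(L)
ims=[]
for c in(W,S,D):
    x,y=proj(c,L);print(x,y);x0=int(np.clip(x-65,0,430));y0=int(np.clip(y-65,0,290));t=cv2.resize(c['img'][y0:y0+130,x0:x0+130],None,fx=2,fy=2,interpolation=cv2.INTER_CUBIC);cv2.circle(t,(int((x-x0)*2),int((y-y0)*2)),2,(255,0,0),-1);ims.append(t);print(x0,y0)
cv2.imwrite('pics/l.png',np.hstack(ims)[:,:,::-1])
E
```

```text
[ 0.46381949 -0.30423291  0.25087646] 0.18332332610801705 [-0.29661451  0.18341157 -0.50314708] [[-0.971 -0.238 -0.004]
 [-0.238  0.971  0.003]
 [ 0.003  0.004 -1.   ]]
[ 0.54251099 -0.28503591  0.25387646]
281.25635244218296 391.0928881461721
216 290
134.5665051048328 173.56086660971349
69 108
324.348959035559 93.54606462728692
259 28
```

View pics/l.png

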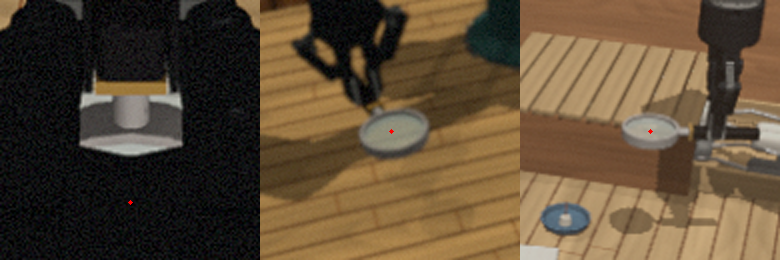

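The predicted lens centre (red dots) sits on the glass centre in both fixed views, so nothing slipped and the lens looks level. Carrying it across at about 0.25 m, above and clear of the stem.

step_arm(
  series=[
    {"x": -0.01, "y": 0.03, "z": 0.0, "ax": 0.0, "ay": 0.0, "az": 0.0, "grip": 1.0},
    {"x": -0.03, "y": 0.09, "z": 0.0, "ax": 0.0, "ay": 0.0, "az": 0.0, "grip": 1.0},
    {"x": -0.055, "y": 0.16, "z": 0.0, "ax": 0.0, "ay": 0.0, "az": 0.0, "grip": 1.0},
    {"x": -0.08, "y": 0.235, "z": 0.0, "ax": 0.0, "ay": 0.0, "az": 0.0, "grip": 1.0},
    {"x": -0.105, "y": 0.31, "z": 0.0, "ax": 0.0, "ay": 0.0, "az": 0.0, "grip": 1.0},
    {"x": -0.13, "y": 0.385, "z": 0.0, "ax": 0.0, "ay": 0.0, "az": 0.0, "grip": 1.0},
    {"x": -0.155, "y": 0.46, "z": 0.0, "ax": 0.0, "ay": 0.0, "az": 0.0, "grip": 1.0},
    {"x": -0.18, "y": 0.53, "z": 0.0, "ax": 0.0, "ay": 0.0, "az": 0.0, "grip": 1.0},
    {"x": -0.205, "y": 0.6, "z": 0.0, "ax": 0.0, "ay": 0.0, "az": 0.0, "grip": 1.0},
    {"x": -0.23, "y": 0.67, "z": 0.0, "ax": 0.0, "ay": 0.0, "az": 0.0, "grip": 1.0},
    {"x": -0.255, "y": 0.74, "z": 0.0, "ax": 0.0, "ay": 0.0, "az": 0.0, "grip": 1.0},
    {"x": -0.275, "y": 0.8, "z": 0.0, "ax": 0.0, "ay": 0.0, "az": 0.0, "grip": 1.0},
  ],
)

```text
time: 7.55
tool_pos: [0.5024, 0.1188, 0.2527]
tcp_rot: [0.377, -3.117, -0.002]
wrist_force: [-0.2, -0.4, -0.9]
width: 0.184
grip_force: 70.0
```

step_arm(
  series=[
    {"x": -0.02, "y": 0.06, "z": 0.0, "ax": 0.0, "ay": 0.0, "az": 0.0, "grip": 1.0},
    {"x": -0.04, "y": 0.12, "z": 0.0, "ax": 0.0, "ay": 0.0, "az": 0.0, "grip": 1.0},
    {"x": -0.06, "y": 0.18, "z": 0.0, "ax": 0.0, "ay": 0.0, "az": 0.0, "grip": 1.0},
    {"x": -0.075, "y": 0.23, "z": 0.0, "ax": 0.0, "ay": 0.0, "az": 0.0, "grip": 1.0},
    {"x": -0.085, "y": 0.255, "z": 0.0, "ax": 0.0, "ay": 0.0, "az": 0.0, "grip": 1.0},
    {"x": -0.085, "y": 0.255, "z": 0.0, "ax": 0.0, "ay": 0.0, "az": 0.0, "grip": 1.0},
    {"x": -0.085, "y": 0.255, "z": 0.0, "ax": 0.0, "ay": 0.0, "az": 0.0, "grip": 1.0},
    {"x": -0.085, "y": 0.255, "z": 0.0, "ax": 0.0, "ay": 0.0, "az": 0.0, "grip": 1.0},
    {"x": -0.085, "y": 0.255, "z": 0.0, "ax": 0.0, "ay": 0.0, "az": 0.0, "grip": 1.0},
  ],
)

```text
time: 8.45
tool_pos: [0.5144, 0.249, 0.2535]
tcp_rot: [0.374, -3.119, -0.0]
wrist_force: [0.2, -0.2, -1.5]
width: 0.186
grip_force: 70.0
```

```bash
python3 - <<'E'
from h import *
s=bot.read_state();print(s['tool_pos'],s['q'],s['grip_force'],delta((0.5128,0.2521,.101),103.7))
E
```

```text
[0.51444905 0.24903148 0.25348359] [ 4.07041037e-01  5.59323264e-02  1.80222399e+00  3.52195680e-04
  1.28401782e+00 -1.40227209e+00] 69.9821412563324 (array([0.0016, 0.0067, 0.305 ]), array([ 0.   , -0.001, -0.001]))
```

step_arm(
  series=[
    {"x": 0.0015, "y": 0.0065, "z": 0.03, "ax": 0.0, "ay": 0.0, "az": 0.0, "grip": 1.0},
    {"x": 0.0015, "y": 0.0065, "z": 0.08, "ax": 0.0, "ay": 0.0, "az": 0.0, "grip": 1.0},
    {"x": 0.0015, "y": 0.0065, "z": 0.13, "ax": 0.0, "ay": 0.0, "az": 0.0, "grip": 1.0},
    {"x": 0.0015, "y": 0.0065, "z": 0.18, "ax": 0.0, "ay": 0.0, "az": 0.0, "grip": 1.0},
    {"x": 0.0015, "y": 0.0065, "z": 0.23, "ax": 0.0, "ay": 0.0, "az": 0.0, "grip": 1.0},
    {"x": 0.0015, "y": 0.0065, "z": 0.27, "ax": 0.0, "ay": 0.0, "az": 0.0, "grip": 1.0},
    {"x": 0.0015, "y": 0.0065, "z": 0.295, "ax": 0.0, "ay": 0.0, "az": 0.0, "grip": 1.0},
    {"x": 0.0015, "y": 0.0065, "z": 0.305, "ax": 0.0, "ay": 0.0, "az": 0.0, "grip": 1.0},
    {"x": 0.0015, "y": 0.0065, "z": 0.305, "ax": 0.0, "ay": 0.0, "az": 0.0, "grip": 1.0},
    {"x": 0.0015, "y": 0.0065, "z": 0.305, "ax": 0.0, "ay": 0.0, "az": 0.0, "grip": 1.0},
    {"x": 0.0015, "y": 0.0065, "z": 0.305, "ax": 0.0, "ay": 0.0, "az": 0.0, "grip": 1.0},
  ],
)

```text
time: 9.55
tool_pos: [0.5139, 0.2537, 0.1024]
tcp_rot: [-0.376, 3.117, 0.002]
wrist_force: [0.6, 0.6, -1.2]
width: 0.185
grip_force: 70.0
```

```bash
python3 - <<'E'
from h import *
D=imaging.read_camera('side');S=imaging.read_camera('scene')
s=bot.read_state();print(s['tool_pos'],s['tcp_rot'],delta((0.5128,0.2521,.101),103.7))
a=cv2.resize(S['img'][150:250,290:410],None,fx=3.3,fy=3.3,interpolation=cv2.INTER_CUBIC)
b=cv2.resize(D['img'][230:330,180:300],None,fx=3.3,fy=3.3,interpolation=cv2.INTER_CUBIC)
cv2.imwrite('pics/e.png',np.hstack([a,b])[:,:,::-1])
L=s['tool_pos']+.081*np.array([.9715,.237,0])+[0,0,.003];print(L)
for c,x0,y0 in((S,290,150),(D,180,230)):
    for X in (L,(.5915,.2713,.008),(.6586,.1992,.1038)):
        p=np.array(proj(c,X));print(p.round(1),((p-[x0,y0])*3.3).round(0))
E
```

```text
[0.5136211  0.25358359 0.10216532] [-3.75717981e-01  3.11756524e+00  1.68277614e-03] (array([ 0.0023, -0.0025,  0.0023]), array([0.002, 0.003, 0.001]))
[0.5923126  0.27278059 0.10516532]
[364.7 182.8] [247. 108.]
[359.6 210.9] [230. 201.]
[351.6 205.7] [203. 184.]
[236.8 292.3] [187. 206.]
[239.9 319.8] [198. 296.]
[218.7 257.5] [128.  91.]
```

View pics/e.png

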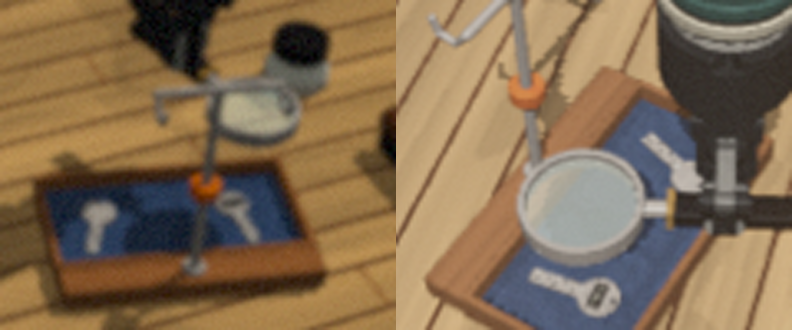

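The side view puts the glass centre at crop (187,207), exactly as predicted. In the scene view it is at about (255,112) against a predicted (247,108), a small camera bias that the ring and number show too. I'll measure the number, ring and lens with masks in both views and compare them relatively, which cancels the bias.

```bash
python3 - <<'E'
from h import *
S=imaging.read_camera('scene');D=imaging.read_camera('side')
r={}
def blob(m,x0,y0,tag,mn=5,k=8):
    n,l,s,c=cv2.connectedComponentsWithStats(m)
    for i in range(1,n):
        if s[i,4]>=mn: print(tag,(s[i,:4]/k).round(1)+[x0,y0,0,0],s[i,4]/k/k,((c[i]+.5)/k-.5+[x0,y0]).round(2))
def crop(c,x0,x1,y0,y1,k=8):
    return cv2.cvtColor(cv2.resize(c['img'][y0:y1,x0:x1],None,fx=k,fy=k,interpolation=cv2.INTER_CUBIC),cv2.COLOR_RGB2HSV)
blob(cv2.inRange(crop(D,210,230,248,268),(3,180,120),(16,255,255)),210,248,'ring side',400)
blob(cv2.inRange(crop(S,342,362,196,216),(3,180,120),(16,255,255)),342,196,'ring scene',400)
h=crop(D,230,252,308,332);blob(cv2.inRange(h,(0,0,0),(180,140,105)),230,308,'num side',200);blob(cv2.inRange(h,(0,0,106),(180,110,255)),230,308,'head side',200)
h=crop(S,352,370,202,222);blob(cv2.inRange(h,(0,0,0),(180,120,95)),352,202,'num scene',200);blob(cv2.inRange(h,(0,0,96),(180,100,255)),352,202,'head scene',200)
a=cv2.resize(S['img'][160:222,338:392],None,fx=7.4,fy=7.4,interpolation=cv2.INTER_CUBIC)
b=cv2.resize(D['img'][270:332,210:264],None,fx=7.4,fy=7.4,interpolation=cv2.INTER_CUBIC)
cv2.imwrite('pics/f.png',np.hstack([a,b])[:,:,::-1]);print(a.shape)
E
```

```text
ring scene [347.9 202.6   9.    6.6] 36.734375 [352.01 205.73]
num side [243.2 308.    4.5   1.8] 4.0 [245.   308.21]
num side [238.5 316.5   5.1   6.4] 11.96875 [240.76 319.28]
head side [230. 308.  22.  24.] 504.140625 [240.31 319.48]
num scene [352.  202.    2.5   3. ] 5.21875 [352.47 202.71]
num scene [357.4 202.   12.6  20. ] 72.90625 [362.89 208.03]
num scene [352.  210.5  12.5  11.5] 49.03125 [355.86 215.8 ]
head scene [355.4 204.8  13.6  17.2] 77.546875 [361.95 214.07]
(459, 400, 3)
```

View pics/f.png

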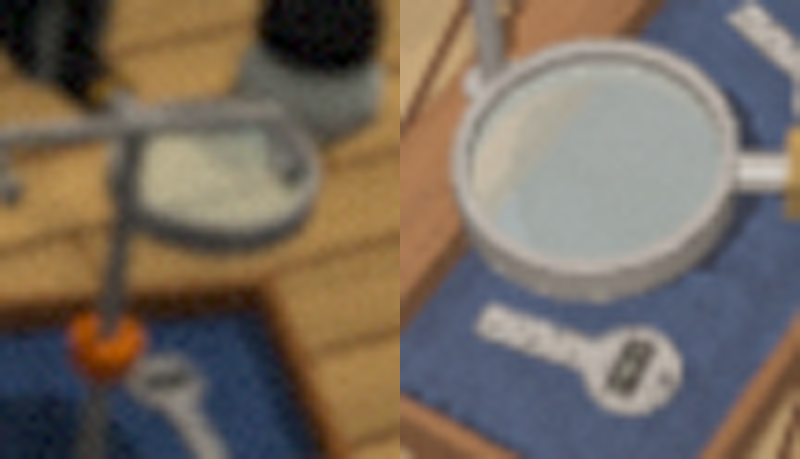

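Zoomed views (7.4×): in the side half the lens silhouette spans x 452–740, y 40–300 (centre px 236.1, 292.5), with the number at (240.8,319.2). In the scene half the right rim edge is at 319 and the bottom at 250 (centre about 366.4, 182.8), with the number at (360.1,211.2) and the ring at (352.0,205.8). Triangulating all three the same way.

```bash
python3 - <<'E'
from h import *
S=imaging.read_camera('scene');D=imaging.read_camera('side');s=bot.read_state()
P={'lens':((366.4,182.8),(236.1,292.5)),'num':((360.1,211.2),(240.8,319.2)),'ring':((352,205.8),(219.6,257.3))}
for n,(a,b) in P.items():
    X,e=tri([ray(S,*a),ray(D,*b)]);print(n,X.round(4),e[0].round(4))
print('num plane',plane(S,*P['num'][0],.008),plane(D,*P['num'][1],.008))
for z in(.103,.105):print('lens plane',z,plane(S,*P['lens'][0],z),plane(D,*P['lens'][1],z))
L=s['tool_pos']+.081*np.array([.9715,.237,0])+[0,0,.003];print('kin',L)
# per camera: shift of the lens needed so it sits over the number, at the ring height
E
```

```text
lens [0.5939 0.2754 0.1064] 0.0013
num [0.5913 0.271  0.008 ] 0.0018
ring [0.6579 0.1992 0.1038] 0.0013
num plane [0.59298004 0.27193628 0.008     ] [0.59010218 0.26949182 0.008     ]
lens plane 0.103 [0.59151679 0.27858448 0.103     ] [0.59410102 0.27203306 0.103     ]
lens plane 0.105 [0.59364058 0.27709788 0.105     ] [0.59350173 0.27337918 0.105     ]
kin [0.59172648 0.27254916 0.10438824]
```

The triangulated lens is 2.6 mm (x) and 4.4 mm (y) off the number, and about 2.6 mm above the ring. Kinematics says less, so I'll apply a middle correction and let it settle.

step_arm(
  series=[
    {"x": 0.004, "y": -0.005, "z": 0.0035, "ax": 0.0, "ay": 0.0, "az": 0.0, "grip": 1.0},
    {"x": 0.004, "y": -0.005, "z": 0.0035, "ax": 0.0, "ay": 0.0, "az": 0.0, "grip": 1.0},
    {"x": 0.004, "y": -0.005, "z": 0.0035, "ax": 0.0, "ay": 0.0, "az": 0.0, "grip": 1.0},
    {"x": 0.004, "y": -0.005, "z": 0.0035, "ax": 0.0, "ay": 0.0, "az": 0.0, "grip": 1.0},
    {"x": 0.004, "y": -0.005, "z": 0.0035, "ax": 0.0, "ay": 0.0, "az": 0.0, "grip": 1.0},
    {"x": 0.004, "y": -0.005, "z": 0.0035, "ax": 0.0, "ay": 0.0, "az": 0.0, "grip": 1.0},
    {"x": 0.004, "y": -0.005, "z": 0.0035, "ax": 0.0, "ay": 0.0, "az": 0.0, "grip": 1.0},
    {"x": 0.004, "y": -0.005, "z": 0.0035, "ax": 0.0, "ay": 0.0, "az": 0.0, "grip": 1.0},
  ],
)

```text
time: 10.65
tool_pos: [0.5115, 0.2503, 0.0992]
tcp_rot: [0.376, -3.119, -0.001]
wrist_force: [0.2, 0.8, -1.6]
width: 0.184
grip_force: 70.0
```

```bash
python3 - <<'E'
from h import *
s=bot.read_state();R=Ro.from_rotvec(s['tcp_rot']).as_matrix()
print(s['tool_pos'],s['tool_pos']+.081*np.array([.9715,.237,0])+[0,0,.003],s['joint_vel'].round(3),s['grip_force'],R[:,2].round(4))
E
```

```text
[0.51150331 0.25034225 0.09922789] [0.59019481 0.26953925 0.10222789] [-0.001  0.001 -0.     0.001 -0.    -0.   ] 69.98242735862732 [-6.e-04  4.e-04 -1.e+00]
```

The lens now sits between the two estimates, within about 1.5 mm of centre and of the ring's height. It is level and steady, so I'm handing in.

```bash
python3 -c "
from workcell import bot
print(bot.finish_job())"
```

```text
the job is handed in; nothing more can be done
None
```

I handed the job in at about 10.7 s with the lens held level and steady over the number-up key; by my measurements it is within about 2 mm of centre and of the ring's height. No verdict came back.

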